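Scoop cable glands from the corner of a parts tote and set them on the counting scale

TASK

Fill the yellow scoop with cable glands from the blue tote for a count: push it along the tote's long wall, towards the robot's left, into the corner where most of the glands lie, so that the corner holds them while they ride into the scoop, then stand the scoop with at least three glands in it flat on the middle of the scale's platter and let go. Use only the scoop on the glands, never the fingers; spill none outside the tote; do not drop the scoop; and leave the other things on the bench where they are.

Things in the scene. Friction and masses are not known exactly. Their poses are not given: they have to be found in the camera images.
- tote: blue open-topped parts tote, fixed to the bench: outside 340 long (its x) x 200 wide (its y) x 62 high, walls and floor 4 thick (inside 332 x 192, inner floor 4 above the bench). Origin: centre of its underside, on the bench. Its +x points to its left-hand end as the robot sees it (about world +y); the inner corners of that end are at x = +166, y = +96 and -96. Bare floor at the other end.
- scoop: yellow counting scoop, loose, 180 g, flat on the bench, nose (+x) to the robot's left. Floor 125 long (its x) x 92 wide (its y), 2 thick, open at the front (+x); side walls 3 thick, 40 high at the back, sloping to nothing at the lip; back wall too. Origin: centre of the floor's underside, z up. A straight strap handle rises backwards (-x) from the foot of the back wall, 55 degrees above the floor, in the x-z plane.
- scoop_grip (a point): where to grip the scoop's handle (black patch), mid-thickness: 113.3 behind the scoop's origin, 91.6 above its underside, 40 short of the handle's free end. The strap is 34 wide (along y) and 14 thick: grip across the 14, fingers running down along the strap, so the hand leans 35 degrees from vertical while the scoop is flat. Axes as the scoop's.
- scoop_lip (a point): middle of the scoop's front lip, at its underside: 62.5 ahead of the scoop's origin. Axes as the scoop's.
- scoop_hold (a point): middle of the scoop's hold: 14 above the scoop's origin. Axes as the scoop's.
- scale: white counting scale, fixed to the bench, 260 deep (its x) x 224 wide (its y) x 70 high, sloping key panel with display on its -x side (towards the robot). Origin: on the bench under its middle, 28 nearer the robot than the platter's centre.
- platter (a point): centre of the top face of the scale's flat steel platter, 190 (scale's x) x 220 (scale's y), 70 above the bench. Axes as the scale's.
- psu: bystander: loose metal-cased power supply, 110 x 200 x 50 high, origin at the centre of its underside.
- tape_roll: bystander: loose roll of masking tape lying flat, 100 in diameter, 36 high, origin at the centre of its underside.
- heatsink: bystander: loose black finned heatsink, 60 x 100 x 38 high, origin at the centre of its underside.
- gland1: light grey nylon cable gland, 60 long (its x), hexagonal, 24 across flats, 28 across corners, a thread 17 thick at one end, 28 g, lying on a flat on the tote's floor; slippery (friction about 0.3). Origin: its centre. Six alike: four lie crosswise in a row about 41 apart along one long wall of the tote up to its +x end, two along the other wall; which wall differs.
- gland2: cable gland, like gland1.
- gland3: cable gland, like gland1.
- gland4: cable gland, like gland1.
- gland5: cable gland, like gland1.
- gland6: cable gland, like gland1.
Mind the look-alikes: they are no part of the job. Leave any brown or red look-alike of the gland1 alone.

How it is judged:
By the outcome, as a careful person would: the job done as asked, in the order asked, and still so for the second after the job is handed in, with the robot touching nothing.
It also fails if it takes over 51 s, if anything falls off the work surface, if the arm or the gripper's body presses on something with over 40 N, if the wrist force passes 120 N, or if a joint passes its speed limit or range.

ROBOT

A 6-joint arm with a two-finger parallel gripper is mounted at the origin on the work surface. World frame = base frame: x ahead of the robot, y to its left, z up, the work surface at z = 0. Lengths are in m, angles in rad, forces in N, time in s.
With the tool pointing down it reaches from about 0.325 to 0.775 m from the base axis. Payload 5.5 kg.
Tool frame: the origin (TCP) lies between the finger pads; the fingertips stand 8 mm ahead of it and the grasp point (between the pads) lies 11 mm behind it (tcp_to_tips is the distance from the TCP to the fingertips, in m); z points along the fingers, y is the line along which they close (so a half turn about z gives the same grasp; the last joint's range is limited). The gripper opens to 88 mm and grips with 3 to 60 N. Pads are 20 mm wide; open, the fingers measure 115 mm over their backs; the gripper's body (75 mm by 178 mm) begins 61 mm behind the grasp point.
Start: joints at [-1.164, 0.091, 1.231, -0, 1.82, -0.057], TCP at [0.268, -0.537, 0.231] pointing down, gripper open.
Joint ranges: [-2.87, 2.87], [-0.86, 2.18], [0.17, 2.46], [-1.51, 4.65], [0.06, 2.69], [-2.65, 2.65]. Speed limits (rad/s): [2.57, 2.57, 3.01, 3.14, 3.14, 3.14].

INTERFACE

Orientations are given as a unit quaternion [w, x, y, z].
In Python, from bench import * gives the robot as it stands. Calls block until the motion is done:
- move_to(position, orientation): joint-space move of the TCP to a pose.
- move_l(position, speed=0.15, orientation=None): straight line of the TCP; orientation=None keeps the orientation; speed is the mean speed in m/s.
- movej(angles): joint-space move.
- gripper_open() and close(): open the fingers fully, or close them until they stop; the grip force is fixed at half the most.
- hold(seconds).
- inverse_kinematics(position, orientation): joint angles nearest the present ones, or None.
- state(): the state.
- get_image(name): name is "side" or "top" or "wrist"; returns a dict with "frame" (400x640x3 uint8, blue, green, red), "depth" (400x640 float32, m along the optical axis (not along the pixel's ray), 0 where there is no reading), "camera_matrix" (3x3 intrinsics, pixels), "view" (4x4, takes a point from world to camera coordinates). Camera axes: x right, y up, looking along -z (the intrinsics and any distortion apply to the point x, -y, -z); pixel columns grow to the right and rows downward; lengths in m; the calibration is good to about 2 mm. The wrist camera is an equidistant fisheye: a pixel r from the principal point sees the ray r / f radians off the axis. A picture is of the moment at which its call begins.
A pose or a line that the arm cannot do raises IKError and nothing moves.
- job_done(): hands the job in; it is judged then, once.
The state is a dict: "time": time; "joint_pos": joint angles; "dq": joint speeds; "joint_torque": joint torques, N m; "ee_pos": TCP position; "ee_rot": TCP orientation; "ft_force": force on the tool from outside, world axes, zero at the start; "moment": the same for the moment, N m; "finger_gap": finger opening in m; "finger_force": force on a finger pad.
Only numpy, scipy, OpenCV 4.12 (cv2) and the standard library are available. Lean on these libraries where they do the work, as an engineer would, in place of code of your own. Each camera call takes 0.05 s, during which the arm holds its last target. There are 200 camera calls.

## Working session

There is one attempt and no reset: what is moved stays moved. The work goes in short steps, each a Python script; the robot and the scene stay as the last script left them, time stands still between calls to the robot, and variables do not carry over. Pictures are saved under pics/ and viewed, at most 13 in all, crops included, and the job is handed in when it is done.

```bash
ls; mkdir -p pics; python3 - <<'E'
from bench import *
import cv2,numpy as np
for n in ("top","side"):
    g=get_image(n); cv2.imwrite(f"pics/{n}0.png",g["frame"]); np.savez(f"{n}0.npz",**g)
    print(n,g["camera_matrix"].tolist(),np.round(g["view"],4).tolist())
print(state())
E
```

```text
pics
top [[397.012888843873, 0.0, 319.9914893844725], [0.0, 397.012888843873, 195.53157559060608], [0.0, 0.0, 1.0]] [[-0.0149, -0.9999, 0.0055, 0.0725], [0.9941, -0.0142, 0.1075, -0.5673], [-0.1074, 0.0071, 0.9942, -0.965], [0.0, 0.0, 0.0, 1.0]]
side [[450.130212412574, 0.0, 321.95589173704445], [0.0, 450.130212412574, 194.95306935093328], [0.0, 0.0, 1.0]] [[-0.9258, -0.3778, 0.0144, 0.5252], [0.2594, -0.6072, 0.751, -0.1841], [-0.275, 0.699, 0.6601, -0.8914], [0.0, 0.0, 0.0, 1.0]]
{'time': 0.1, 'joint_pos': array([-1.16368824e+00,  9.17948869e-02,  1.23173405e+00, -6.69810339e-05,
        1.81977657e+00, -5.66878153e-02]), 'dq': array([ 0.00067307, -0.00179539, -0.00266816,  0.00125639, -0.0006855 ,
        0.00106078]), 'joint_torque': array([ 3.14020886e-03, -4.47854984e+01, -4.07571673e+01,  7.01112184e-02,
        2.84078118e-02, -1.02855849e-04]), 'ee_pos': array([ 0.26829895, -0.53640623,  0.22963089]), 'ee_rot': array([-8.37653409e-04,  9.73233484e-01,  2.29816993e-01, -1.81255504e-04]), 'ft_force': array([-0.10970472, -0.47870176, -0.07000038]), 'moment': array([ 0.00581539, -0.00261679,  0.00110741]), 'finger_force': 0.0, 'finger_gap': 0.08787141065084385}
```

View pics/top0.png

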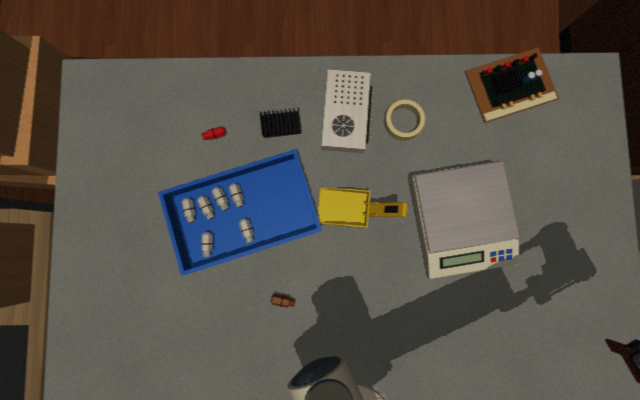

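View pics/side0.png

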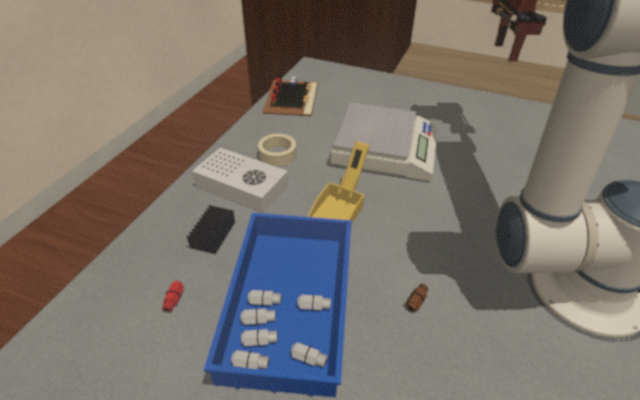

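Candidates: light grey glands in the tote at (188,210), (205,207), (220,198), (236,195) along the far wall, and (207,244), (247,229) along the near wall. The look-alikes are red at (214,133) and brown at (283,299), both outside the tote and to be left alone. There is one yellow scoop at (345,207) with its handle to (405,209), and the scale is at (465,210). Next I'll measure these and take a close crop.

```bash
cat > h.py <<'E'
import numpy as np,cv2
def cloud(g):
    K=g["camera_matrix"];d=g["depth"];V=np.linalg.inv(g["view"])
    v,u=np.mgrid[:d.shape[0],:d.shape[1]]
    P=np.stack([(u-K[0,2])/K[0,0]*d,-(v-K[1,2])/K[1,1]*d,-d],-1)
    return P@V[:3,:3].T+V[:3,3]
def atz(g,u,v,z):
    K=g["camera_matrix"];V=np.linalg.inv(g["view"])
    r=V[:3,:3]@np.array([(u-K[0,2])/K[0,0],-(v-K[1,2])/K[1,1],-1]);c=V[:3,3]
    return c+r*(z-c[2])/r[2]
E
python3 - <<'E'
from h import *
g=np.load("top0.npz");P=cloud(g);f=g["frame"];h=cv2.cvtColor(f,cv2.COLOR_BGR2HSV)
c=f[140:285,150:420];cv2.imwrite("pics/crop0.png",cv2.resize(c,None,fx=2.9,fy=2.9,interpolation=cv2.INTER_CUBIC))
def rect(m,n):
    q=P[m];r=cv2.minAreaRect((q[:,:2]*1000).astype(np.float32));print(n,len(q),np.round(r[0],1),np.round(r[1],1),round(r[2],1),'z',np.percentile(q[:,2],[5,50,95]).round(3))
    print(cv2.boxPoints(r).round(0).tolist())
ok=g["depth"]>0
blue=ok&(h[...,0]>100)&(h[...,0]<125)&(h[...,1]>150)&(P[...,1]>0)
rect(blue&(P[...,2]>.052),"rim")
rect(blue&(P[...,2]<.01),"floor")
yel=ok&(h[...,0]>20)&(h[...,0]<34)&(h[...,1]>150)
yel[:, :310]=0; yel[:150]=0
rect(yel,"scoop all"); rect(yel&(P[...,2]<.008),"scoop floor"); rect(yel&(P[...,2]>.045),"handle")
u,v=np.mgrid[:400,:640][1],np.mgrid[:400,:640][0]
box=(u>400)&(u<530)&(v>150)&(v<285)
rect(ok&box&(P[...,2]>.03)&(P[...,2]<.1),"scale")
rect(ok&box&(P[...,2]>.064)&(P[...,2]<.076)&(h[...,1]<40),"platter")
gl=(ok&(h[...,1]<70)&(h[...,2]>110)&(u>165)&(u<290)&(v>165)&(v<265)&(P[...,2]<.04)&(P[...,2]>.008)).astype(np.uint8)
n,l,s,cc=cv2.connectedComponentsWithStats(gl)
for i in range(1,n):
    if s[i,4]>20: 
        q=P[l==i];print("gland",cc[i].round(0),q.mean(0).round(3),s[i,4])
E
```

```text
rim 1768 [530.9 260.5] [210.  348.7] 16.9 z [0.056 0.061 0.064]
[[380.0, 397.0], [481.0, 63.0], [682.0, 124.0], [581.0, 458.0]]
floor 8095 [580.7 271.4] [291.7 344.6] 17.1 z [0.001 0.004 0.007]
[[391.0, 393.0], [492.0, 64.0], [771.0, 150.0], [670.0, 479.0]]
scoop all 2302 [ 590.3 -569.2] [ 112.1 1285.8] 5.0 z [-0.001  0.003  0.116]
[[478.0, 66.0], [591.0, -1214.0], [703.0, -1205.0], [590.0, 76.0]]
scoop floor 1556 [ 593.4 -568.9] [ 105.9 1285.8] 5.0 z [-0.002  0.002  0.005]
[[484.0, 67.0], [597.0, -1214.0], [703.0, -1205.0], [590.0, 76.0]]
handle 427 [528.2 -93.9] [75.  33.7] 83.8 z [0.049 0.088 0.126]
[[507.0, -129.0], [541.0, -133.0], [549.0, -58.0], [516.0, -55.0]]
scale 9836 [ 504.8 -290.8] [259.9 224.3] 8.7 z [0.036 0.069 0.072]
[[359.0, -200.0], [393.0, -421.0], [650.0, -382.0], [616.0, -160.0]]
platter 7030 [ 534.6 -287.9] [189.3 220.6] 8.6 z [0.067 0.069 0.072]
[[424.0, -193.0], [457.0, -411.0], [645.0, -383.0], [612.0, -165.0]]
gland [233. 189.] [0.589 0.283 0.027] 64
gland [216. 192.] [0.58  0.325 0.027] 68
gland [237. 200.] [0.561 0.273 0.025] 80
gland [201. 202.] [0.558 0.362 0.027] 71
gland [185. 204.] [0.553 0.402 0.027] 68
gland [221. 203.] [0.554 0.312 0.026] 78
gland [207. 212.] [0.532 0.348 0.026] 78
gland [188. 215.] [0.524 0.394 0.026] 75
gland [245. 230.] [0.484 0.252 0.026] 155
gland [205. 238.] [0.468 0.351 0.027] 69
gland [205. 250.] [0.437 0.351 0.025] 82
```

View pics/crop0.png

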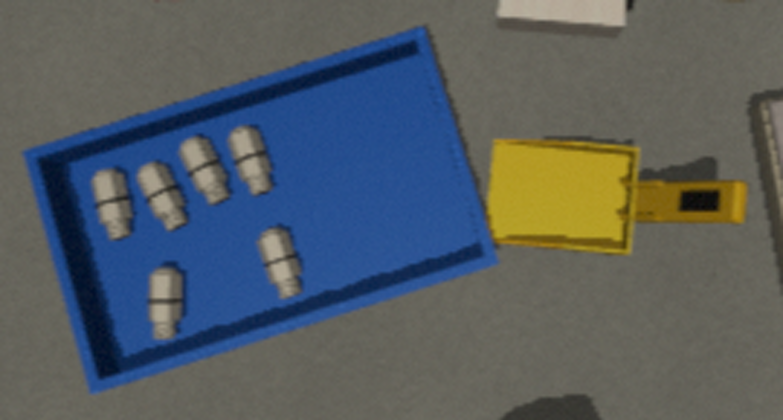

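The crop confirms it: four grey glands lie crosswise along the far wall up to the left end, two along the near wall, and the scoop is just outside the tote's right end with its black patch at crop (700,201). The tote's outer rim corners in the crop are (25,150), (427,27), (497,265) and (93,391).

```bash
cat >> h.py <<'E'
from scipy.spatial.transform import Rotation as R
TY=None
def rot(head,pitch=0): # pitch>0 nose down; degrees
    return R.from_euler('ZY',[head,pitch],degrees=True)
GRIP=np.array([-.1133,0,.0916])
c55,s55=np.cos(np.radians(55)),np.sin(np.radians(55))
def tcp(ref,head,pitch=0,local=(0,0,0),flip=1,back=0,grip=GRIP):
    """TCP pose when the scoop point `local` is at world `ref`"""
    Rs=rot(head,pitch); zt=np.array([c55,0,-s55]); yt=flip*np.array([s55,0,c55]); xt=np.cross(yt,zt)
    p=np.array(ref)+Rs.apply(np.array(grip)-local+(.011-back)*zt)
    q=(Rs*R.from_matrix(np.c_[xt,yt,zt])).as_quat()[[3,0,1,2]]
    return p,q
E
python3 - <<'E'
from h import *
from bench import inverse_kinematics
g=np.load("top0.npz");P=cloud(g);f=g["frame"];h=cv2.cvtColor(f,cv2.COLOR_BGR2HSV)
C=[(25,150),(427,27),(497,265),(93,391)]
W=np.array([atz(g,150+u/2.9,140+v/2.9,.062)[:2] for u,v in C]);print("tote corners",W.round(4).tolist(),"c",W.mean(0))
for i in range(4):
    d=W[(i+1)%4]-W[i];print(np.hypot(*d).round(4),np.degrees(np.arctan2(d[1],d[0])).round(1))
u=np.mgrid[:400,:640][1]
yel=(g["depth"]>0)&(h[...,0]>20)&(h[...,0]<34)&(h[...,1]>150)&(u>310)&(u<420)&(np.mgrid[:400,:640][0]>170)&(np.abs(P[...,1])<.2)
for n,m in (("floor",yel&(P[...,2]<.006)),("handle",yel&(P[...,2]>.06))):
    q=P[m];r=cv2.minAreaRect((q[:,:2]*1000).astype(np.float32));print(n,len(q),np.round(r,1) if 0 else r,q.mean(0))
q=P[yel&(P[...,2]>.06)];print("handle axis",np.linalg.svd(q-q.mean(0))[2][0])
# lip corners, back outer top corners(z~.04), black patch corners region
for n,(a,b),z in (("lipA",(492,142),.002),("lipB",(487,242),.002),("bkA",(638,148),.04),("bkB",(632,253),.04)):
    print(n,atz(g,150+a/2.9,140+b/2.9,z).round(4))
dark=(h[...,2]<70)&(u>375)&(u<402)&(np.mgrid[:400,:640][0]>203)&(np.mgrid[:400,:640][0]<217)&(P[...,2]>.06)
print("patch",dark.sum(),P[dark].mean(0))
E
```

```text
tote corners [[0.5798, 0.4554], [0.6799, 0.1186], [0.4782, 0.0624], [0.3805, 0.3943]] c [0.52962391 0.25767258]
0.3514 -73.4
0.2094 -164.4
0.346 106.4
0.2085 17.1
floor 1532 ((539.2840576171875, -44.43598937988281), (227.05552673339844, 92.47525024414062), 84.48579406738281) [0.54110226 0.0080523  0.0014927 ]
handle 343 ((527.741455078125, -98.91148376464844), (64.67203521728516, 33.61177062988281), 84.1250228881836) [ 0.52648013 -0.10238877  0.09848781]
handle axis [-0.06325501 -0.60714837  0.7920667 ]
lipA [0.5885 0.0646 0.002 ]
lipB [0.4996 0.0703 0.002 ]
bkA [ 0.5768 -0.0603  0.04  ]
bkB [ 0.4871 -0.0526  0.04  ]
patch 91 [ 0.52716938 -0.09987074  0.09774647]
```

```bash
cat >> h.py <<'E'
SC=np.array([.5375,.006,0]);SH=84.8
TC=np.array([.5302,.2591,0]);TH=106.7
PL=np.array([.5346,-.2879,.070])
def tote(x,y,z): return TC+R.from_euler('z',TH,degrees=True).apply([x,y,z])
LIP=np.array([.0625,0,0]); BACK=np.array([-.0625,0,0])
E
python3 - <<'E'
from h import *
from bench import *
lim=np.array([[-2.87,2.87],[-.86,2.18],[.17,2.46],[-1.51,4.65],[.06,2.69],[-2.65,2.65]])
def ck(n,*a,**k):
    for fl in (1,-1):
        p,q=tcp(*a,flip=fl,**k); j=inverse_kinematics(list(p),list(q)); print(n,fl,p.round(3),None if j is None else np.round(j,2))
ck("grasp",SC,SH)
up=rot(SH).apply([-.342*.075,0,.94*.075]);ck("pre",SC+up,SH)
ck("over",tote(-.02,-.046,.12),TH,20,local=LIP)
ck("entry",tote(-.02,-.046,.004),TH,20,local=LIP)
ck("end",tote(.163,-.046,.004),TH,0,local=LIP)
ck("endup",tote(.04,-.046,.1),TH,-20,local=BACK)
ck("mid",np.array([.55,0,.15]),84,-15)
for hd in (120,98.6,84,60,30,8.6):
    ck(f"pl{hd}",PL+[0,0,.06],hd,-12); ck(f"pl{hd}",PL,hd)
E
```

```text
grasp 1 [ 0.528 -0.101  0.083] [-0.58  0.12  1.57  0.54  1.74 -2.05]
grasp -1 [ 0.528 -0.101  0.083] [-0.58  0.12  1.57  0.54  1.74  1.09]
pre 1 [ 0.525 -0.126  0.153] [-0.62  0.11  1.46  0.54  1.87 -2.02]
pre -1 [ 0.525 -0.126  0.153] [-0.62  0.11  1.46  0.54  1.87  1.13]
over 1 [0.618 0.128 0.256] [ 0.01  0.22  1.07  0.27  1.92 -1.76]
over -1 [0.618 0.128 0.256] [0.01 0.22 1.07 0.27 1.92 1.38]
entry 1 [0.618 0.128 0.14 ] [ 0.01  0.21  1.28  0.25  1.72 -1.82]
entry -1 [0.618 0.128 0.14 ] [0.01 0.21 1.28 0.25 1.72 1.32]
end 1 [0.576 0.266 0.087] [ 0.07  0.25  1.43  0.59  1.61 -1.81]
end -1 [0.576 0.266 0.087] [0.07 0.25 1.43 0.59 1.61 1.33]
endup 1 [0.583 0.244 0.162] [-0.09  0.32  1.35  0.9   1.82 -1.88]
endup -1 [0.583 0.244 0.162] [-0.09  0.32  1.35  0.9   1.82  1.26]
mid 1 [ 0.537 -0.124  0.202] [-0.7   0.21  1.36  0.78  2.01 -1.98]
mid -1 [ 0.537 -0.124  0.202] [-0.7   0.21  1.36  0.78  2.01  1.16]
pl120 1 [ 0.596 -0.393  0.189] None
pl120 -1 [ 0.596 -0.393  0.189] None
pl120 1 [ 0.588 -0.381  0.153] [-0.71  1.02  0.24  0.3   2.45 -2.63]
pl120 -1 [ 0.588 -0.381  0.153] [-0.71  1
[... 710 characters left out ...]
2.    1.17]
pl60 1 [ 0.481 -0.381  0.153] [-1.01  0.3   1.25  0.56  1.87 -1.97]
pl60 -1 [ 0.481 -0.381  0.153] [-1.01  0.3   1.25  0.56  1.87  1.17]
pl30 1 [ 0.429 -0.349  0.189] [-1.21 -0.1   1.69  0.81  1.68 -1.7 ]
pl30 -1 [ 0.429 -0.349  0.189] [-1.21 -0.1   1.69  0.81  1.68  1.44]
pl30 1 [ 0.442 -0.341  0.153] [-1.08 -0.12  1.68  0.61  1.59 -1.6 ]
pl30 -1 [ 0.442 -0.341  0.153] [-1.08 -0.12  1.68  0.61  1.59  1.54]
pl8.6 1 [ 0.414 -0.306  0.189] [-1.21 -0.51  2.02  0.8   1.46 -1.38]
pl8.6 -1 [ 0.414 -0.306  0.189] [-1.21 -0.51  2.02  0.8   1.46  1.77]
pl8.6 1 [ 0.429 -0.304  0.153] [-1.04 -0.43  1.94  0.57  1.41 -1.22]
pl8.6 -1 [ 0.429 -0.304  0.153] [-1.04 -0.43  1.94  0.57  1.41  1.92]
```

```bash
python3 - <<'E'
from h import *
from bench import *
up=lambda d:rot(SH).apply([-.342*d,0,.94*d])
p,q=tcp(SC+up(.08),SH,flip=-1); move_to(list(p),list(q)); print(state()["time"],state()["ee_pos"]-p)
p,q=tcp(SC,SH,flip=-1); move_l(list(p),speed=.1); s=state();print(s["time"],s["ee_pos"]-p,s["ft_force"])
close(); s=state();print(s["time"],s["finger_gap"],s["finger_force"],s["ft_force"],s["ee_pos"]-p)
g=get_image("top");cv2.imwrite("pics/top1.png",cv2.resize(g["frame"][130:290,280:480],None,fx=3,fy=3,interpolation=cv2.INTER_CUBIC))
g=get_image("wrist");cv2.imwrite("pics/wrist1.png",g["frame"])
E
```

```text
1.8583 [-1.31181146e-05 -6.70669380e-04  2.27523429e-04]
2.8083 [ 0.00036311 -0.00026886  0.0006972 ] [-0.57129996 -0.42387888  0.28971971]
3.9417 0.013901700533117107 29.90037739276886 [0.0327794  2.54043271 2.07600977] [0.00013789 0.00053287 0.00062282]
```

View pics/wrist1.png

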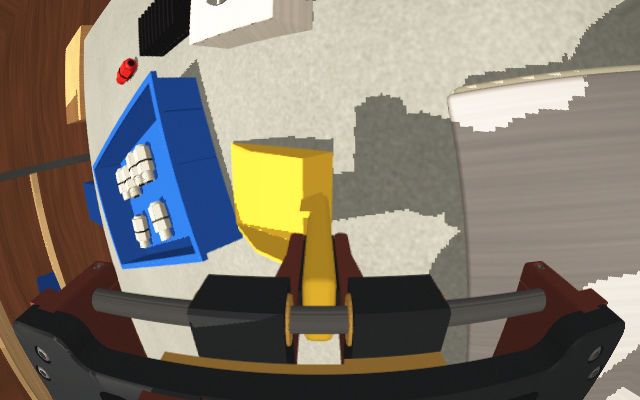

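The wrist view shows both fingers closed on the strap at about (318,270), a gap of 13.9 mm, and the scoop undisturbed. Next I'll lift and carry it over the tote, nose down.

```bash
python3 - <<'E'
from h import *
from bench import *
p,q=tcp(SC+[0,0,.13],SH,flip=-1); move_l(list(p),speed=.15,orientation=list(q)); s=state();print(s["time"],s["finger_gap"],s["ft_force"],s["moment"])
p,q=tcp(tote(-.024,-.046,.085),TH,20,local=LIP,flip=-1); move_l(list(p),speed=.15,orientation=list(q)); s=state();print(s["time"],s["ee_pos"]-p,s["finger_gap"],s["ft_force"])
g=get_image("top");np.savez("top2.npz",**g);cv2.imwrite("pics/top2.png",cv2.resize(g["frame"][130:290,150:400],None,fx=3.2,fy=3.2,interpolation=cv2.INTER_CUBIC))
E
```

```text
5.0583 0.013655678692235728 [ 0.14208289  0.70029498 -1.4157294 ] [-0.53198271  0.02617044 -0.00212895]
6.825 [-8.33075699e-05 -8.14309330e-04 -5.41186237e-05] 0.01394884409586195 [-0.00450466 -0.24163174 -1.98909658]
```

View pics/top2.png

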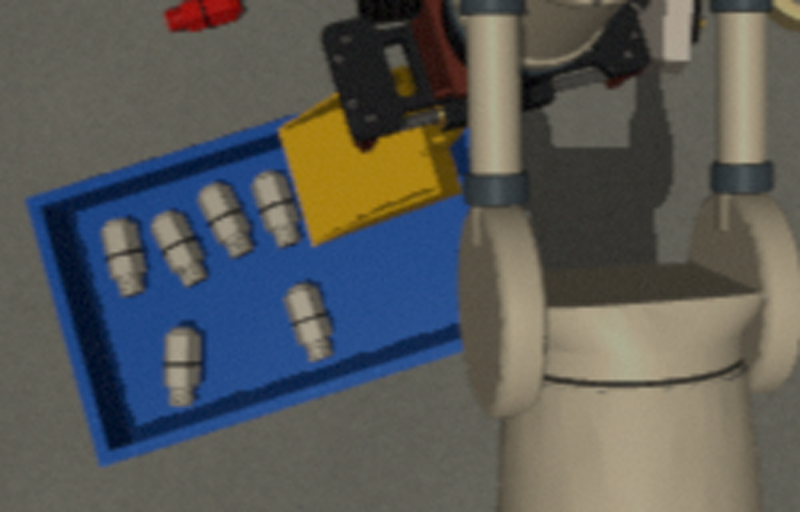

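The lip's two corners show at crop (279,128) and (312,244), with the four glands ahead of it. I'll check them in tote coordinates.

```bash
python3 - <<'E'
from h import *
g=np.load("top2.npz")
T=R.from_euler('z',TH,degrees=True)
w=lambda u,v,z:T.inv().apply(atz(g,150+u/3.2,130+v/3.2,z)-TC)*1000
for n,u,v,z in (("lipfar",279,128,.085),("lipnear",312,244,.085),("rimTL",28,198,.062),("rimfar",275,118,.062),("rimBL",101,464,.062),("near",455,350,.062),("gl1L",267,172,.024),("gl1R",292,245,.018),("gl1leftedge",256,190,.02),("gl1rightedge",297,205,.02)):
    print(n,w(u,v,z).round(1))
E
```

```text
lipfar [-25.9 -92.7  85. ]
lipnear [-24.8  -2.2  85. ]
rimTL [ 173.6 -103.5   62. ]
rimfar [ -21.8 -106.3   62. ]
rimBL [173.7 104.6  62. ]
near [-101.   103.4   62. ]
gl1L [  1.8 -75.6  24. ]
gl1R [  0.2 -15.   18. ]
gl1leftedge [ 14.7 -65.2  20. ]
gl1rightedge [-12.8 -44.   20. ]
```

Lip is where commanded, 1–2 mm off at most. Next I'll lower it onto the floor with a force check.

```bash
python3 - <<'E'
from h import *
from bench import *
def go(x,z,pitch,sp,y=-.0445):
    p,q=tcp(tote(x,y,z),TH,pitch,local=LIP,flip=-1); move_l(list(p),speed=sp,orientation=list(q)); s=state()
    print(round(s["time"],2),x,z,pitch,s["ft_force"].round(2),R.from_euler('z',TH,degrees=True).inv().apply(s["ft_force"]).round(2)); return s
s=go(-.024,.012,20,.12); f0=s["ft_force"][2]
z=.012
while z>.0005:
    z-=.0015; s=go(-.024,z,20,.03)
    if s["ft_force"][2]-f0>2.0: break
print("floor z",z)
E
```

```text
7.63 -0.024 0.012 20 [ 0.67 -0.41 -0.78] [-0.58 -0.52 -0.78]
7.88 -0.024 0.0105 20 [-0.08  1.24 -1.99] [ 1.22 -0.28 -1.99]
8.13 -0.024 0.009000000000000001 20 [-0.6   0.46 -1.97] [ 0.62  0.45 -1.97]
8.38 -0.024 0.0075000000000000015 20 [ 0.03  0.21 -1.36] [ 0.19 -0.09 -1.36]
8.63 -0.024 0.006000000000000002 20 [-0.3   0.41 -1.23] [ 0.47  0.17 -1.23]
8.88 -0.024 0.004500000000000002 20 [ 0.93 -0.61 -0.45] [-0.85 -0.72 -0.45]
9.13 -0.024 0.0030000000000000022 20 [ 0.01 -2.22  4.73] [-2.13  0.63  4.73]
floor z 0.0030000000000000022
```

```bash
python3 - <<'E'
from h import *
from bench import *
def go(x,z,pitch,sp,y=-.0445):
    p,q=tcp(tote(x,y,z),TH,pitch,local=LIP,flip=-1); move_l(list(p),speed=sp,orientation=list(q)); s=state()
    print(round(s["time"],2),x,z,pitch,R.from_euler('z',TH,degrees=True).inv().apply(s["ft_force"]).round(2),round(s["finger_gap"],4)); return s
for x,p in ((0,9),(.03,3),(.07,2),(.1,2),(.12,2)):
    s=go(x,.0037,p,.1)
    if abs(s["ft_force"]).max()>20: break
g=get_image("top");cv2.imwrite("pics/top3.png",cv2.resize(g["frame"][150:270,140:340],None,fx=4,fy=4,interpolation=cv2.INTER_CUBIC))
E
```

```text
9.55 0 0.0037 9 [3.01 0.48 2.58] 0.0136
9.96 0.03 0.0037 3 [2.63 0.91 2.06] 0.0141
10.49 0.07 0.0037 2 [ 1.66 -0.34  2.79] 0.0137
10.94 0.1 0.0037 2 [ 1.52 -1.5   4.39] 0.0144
11.29 0.12 0.0037 2 [ 0.83 -1.81  3.07] 0.0136
```

View pics/top3.png

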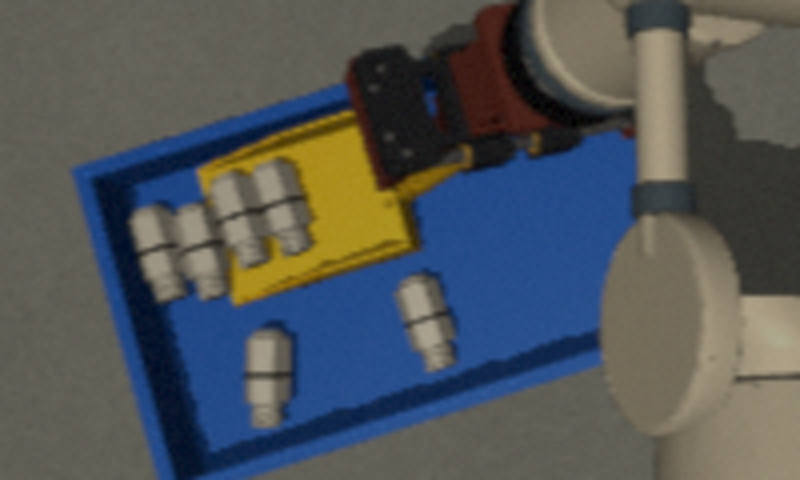

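Two glands are already in the scoop at (238,215) and (282,205), and two lie ahead of the lip at (157,250) and (202,250). I'll carry on into the corner.

```bash
python3 - <<'E'
from h import *
from bench import *
def go(x,z,pitch,sp,y=-.0445):
    p,q=tcp(tote(x,y,z),TH,pitch,local=LIP,flip=-1); move_l(list(p),speed=sp,orientation=list(q)); s=state()
    f=R.from_euler('z',TH,degrees=True).inv().apply(s["ft_force"]);print(round(s["time"],2),x,z,pitch,f.round(2),round(s["finger_gap"],4)); return f
for x in (.135,.145,.153,.158,.162,.165):
    f=go(x,.0037,2,.08)
    if abs(f[0])>18: break
g=get_image("top");cv2.imwrite("pics/top4.png",cv2.resize(g["frame"][150:270,140:340],None,fx=4,fy=4,interpolation=cv2.INTER_CUBIC))
E
```

```text
11.68 0.135 0.0037 2 [-0.96 -1.9   5.07] 0.0138
11.95 0.145 0.0037 2 [-1.42 -1.43  5.4 ] 0.0139
12.2 0.153 0.0037 2 [-2.14 -0.93  6.84] 0.0141
12.45 0.158 0.0037 2 [-4.16 -1.37  7.17] 0.0142
12.7 0.162 0.0037 2 [-4.8  -1.67  7.83] 0.0141
12.95 0.165 0.0037 2 [-5.08 -1.37  7.84] 0.0141
```

View pics/top4.png

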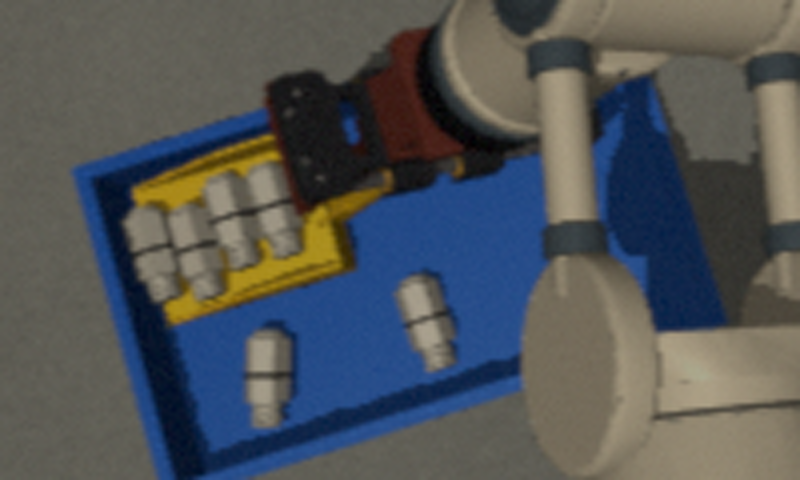

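All four seem to be over the scoop floor, with the leftmost at (152,253) right at the lip. I'll snug the scoop to the wall, tilt it nose-up with the wall still holding them, then lift a little and look.

```bash
python3 - <<'E'
from h import *
from bench import *
def go(x,z,pitch,sp,y=-.0445):
    p,q=tcp(tote(x,y,z),TH,pitch,local=LIP,flip=-1); move_l(list(p),speed=sp,orientation=list(q)); s=state()
    f=R.from_euler('z',TH,degrees=True).inv().apply(s["ft_force"]);print(round(s["time"],2),x,round(z,4),pitch,f.round(2),round(s["finger_gap"],4)); return f
x=.165
for x in (.1665,.168,.1695):
    if abs(go(x,.0037,2,.05)[0])>12: x-=.0015; break
sn=lambda d:.125*np.sin(np.radians(d))
go(x,.004+sn(4),-4,.04)
go(x,.006+sn(10),-10,.05)
go(x-.001,.018+sn(18),-18,.06)
go(x-.003,.028+sn(20),-20,.06)
g=get_image("top");cv2.imwrite("pics/top5.png",cv2.resize(g["frame"][150:270,140:340],None,fx=4,fy=4,interpolation=cv2.INTER_CUBIC))
E
```

```text
13.25 0.1665 0.0037 2 [-5.77 -1.47  7.56] 0.0142
13.5 0.168 0.0037 2 [-6.19 -2.03  8.19] 0.0139
13.75 0.1695 0.0037 2 [-7.77 -1.25  9.16] 0.0141
14.21 0.1695 0.0127 -4 [-5.55 -0.24  9.34] 0.0141
14.51 0.1695 0.0277 -10 [-2.77 -0.69  2.44] 0.0141
14.8 0.1685 0.0566 -18 [-2.47  0.2  -3.43] 0.014
15.08 0.1665 0.0708 -20 [ 0.21 -0.09 -3.58] 0.0146
```

View pics/top5.png

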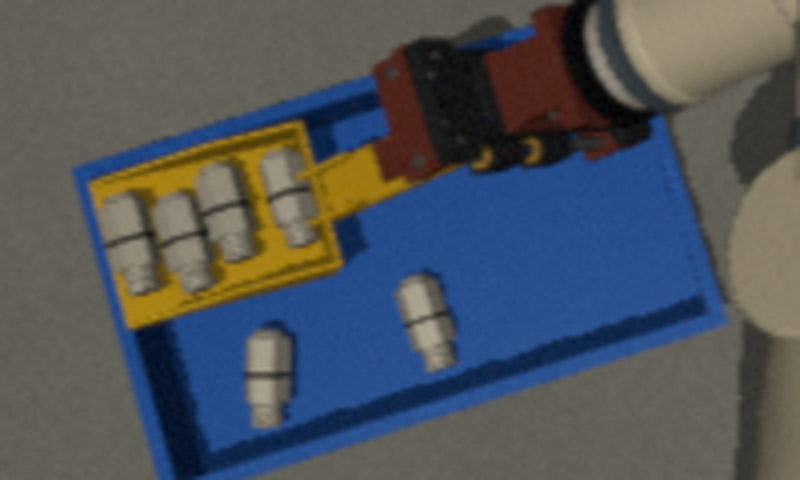

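All four glands are in the scoop, at (130,240), (183,240), (225,210) and (288,195). The other two are untouched on the tote floor. Next I'll raise and tilt further so they settle back, then carry the scoop to the scale.

```bash
python3 - <<'E'
from h import *
from bench import *
def go(p,q,sp):
    move_l(list(p),speed=sp,orientation=list(q)); s=state();print(round(s["time"],2),p.round(3),s["ft_force"].round(2),round(s["finger_gap"],4),(s["ee_pos"]-p).round(4))
go(*tcp(tote(.158,-.0435,.15),TH,-24,local=LIP,flip=-1),.08)
go(*tcp(tote(.15,-.0435,.18),TH,-27,local=LIP,flip=-1),.08)
hold(.3)
go(*tcp(PL+[0,0,.11],62,-22,flip=-1),.14)
g=get_image("top");cv2.imwrite("pics/top6.png",cv2.resize(g["frame"][130:300,140:540],None,fx=2,fy=2,interpolation=cv2.INTER_CUBIC))
E
```

```text
16.12 [0.581 0.242 0.157] [ 0.04  0.09 -2.29] 0.014 [-0.0002  0.     -0.0006]
16.54 [0.583 0.235 0.177] [-0.29  0.03 -2.73] 0.0138 [ 0.0003 -0.0004 -0.0002]
21.62 [ 0.474 -0.403  0.216] [ 0.51 -0.15 -3.88] 0.0138 [0.0001 0.0002 0.    ]
```

View pics/top6.png

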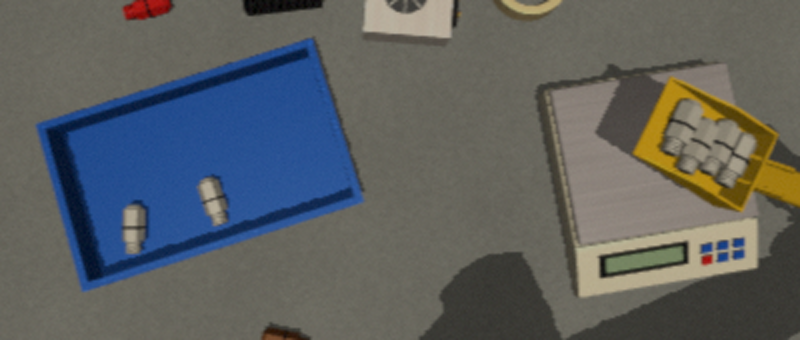

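All four glands sit in the scoop at around (710,145), above the platter, and two remain in the tote. I'll level and lower with contact sensing.

```bash
python3 - <<'E'
from h import *
from bench import *
def go(z,pi,sp):
    p,q=tcp(PL+[0,0,z],62,pi,flip=-1);move_l(list(p),speed=sp,orientation=list(q)); s=state();print(round(s["time"],2),round(z,4),s["ft_force"].round(2),s["moment"].round(2),round(s["finger_gap"],4));return s["ft_force"][2]
go(.05,-12,.08)
go(.012,0,.05); hold(.2); f0=np.mean([state()["ft_force"][2] for _ in range(3)])
go(.004,0,.03); z=.004
while z>-.006:
    z-=.001
    if go(z,0,.02)-f0>3: break
hold(.3);print(state()["ft_force"],state()["moment"],f0)
for n in ("top","side"):
    g=get_image(n);np.savez(n+"7.npz",**g)
g=np.load("side7.npz");a=g["frame"][60:220,280:480];g=np.load("top7.npz");b=g["frame"][140:300,380:580]
cv2.imwrite("pics/both7.png",cv2.resize(np.hstack([a,b]),None,fx=2,fy=2,interpolation=cv2.INTER_CUBIC))
E
```

```text
22.3 0.05 [-0.55  0.12 -2.78] [-0.78  0.49  0.01] 0.0139
22.86 0.012 [ 0.45 -0.42 -2.66] [-0.63  0.45 -0.02] 0.0142
23.48 0.004 [-0.14  0.66 -3.54] [-0.67  0.38  0.02] 0.0139
23.73 0.003 [ 0.1   0.31 -1.82] [-0.63  0.39 -0.01] 0.0139
23.98 0.002 [ 0.86  0.73 -2.68] [-0.62  0.33 -0.  ] 0.0139
24.23 0.001 [-0.38  0.12 -3.04] [-0.61  0.35 -0.06] 0.0138
24.48 0.0 [-0.26 -1.29  2.39] [0.11 0.37 0.18] 0.0139
[-1.63067309 -1.16084603  6.16296323] [0.49925933 0.34405248 0.25791419] -3.29278954069086
```

View pics/both7.png

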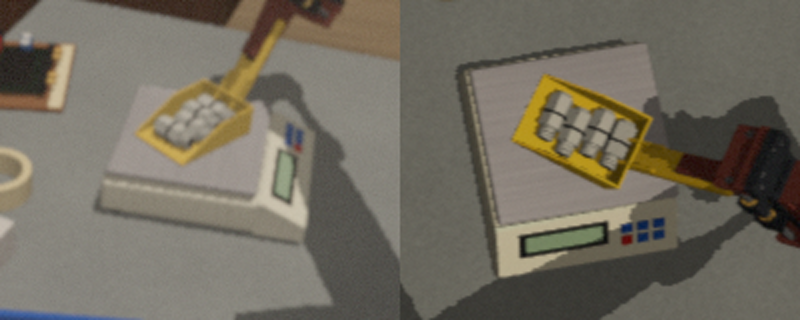

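The scoop sits flat on the platter with four glands in it: (583,130) in the top half of the picture, (195,120) in the side half. I'll release and back off.

```bash
python3 - <<'E'
from h import *
from bench import *
gripper_open(); s=state(); print(s["time"],s["finger_gap"],s["ft_force"].round(2))
p,q=tcp(PL+rot(62).apply([-.5*.09,0,.866*.09]),62,flip=-1); move_l(list(p),speed=.1); s=state();print(s["time"],s["ft_force"].round(2))
move_l([.36,-.47,.33],speed=.2); hold(.3)
g=get_image("top");np.savez("top8.npz",**g);b=g["frame"][140:300,380:580];a=get_image("side")["frame"][60:220,280:480]
cv2.imwrite("pics/both8.png",cv2.resize(np.hstack([a,b]),None,fx=2,fy=2,interpolation=cv2.INTER_CUBIC))
h=cv2.cvtColor(g["frame"],cv2.COLOR_BGR2HSV);P=cloud(g)
yel=(h[...,0]>20)&(h[...,0]<34)&(h[...,1]>150);yel[:,:400]=0
Q=P[yel&(P[...,2]>.074)&(P[...,2]<.12)];L=rot(62).inv().apply(Q-PL)*1000
print(np.percentile(L,[2,98],axis=0).round(0)); print(state()["time"])
E
```

```text
26.075 0.08788667274592876 [ 0.12 -0.44 -0.33]
27.125 [ 0.61  0.1  -0.04]
[[-72. -46.   4.]
 [ 54.  46.  48.]]
28.4333
```

View pics/both8.png

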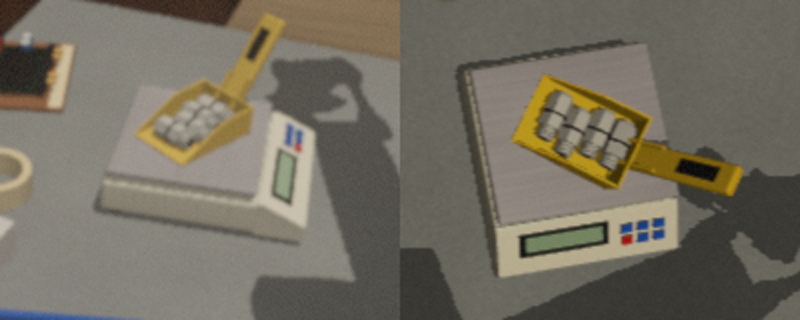

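The scoop stands free and flat, centred on the platter, with four glands in it at (585,130). The hand is clear of it, so I'm handing the job in.

```bash
python3 -c "
from bench import *
print(job_done())"
```

```text
the job is handed in; nothing more can be done
None
```

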